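# Load the round wafer carrier into the cassette's free lower slot

## Robot

A 6-joint arm with a two-finger parallel gripper is mounted at the origin on a cart in front of the work surface, level with it; the furniture and walls round the work are solid. World frame = base frame: x ahead of the robot, y to its left, z up, the work surface at z = 0. Lengths are in mm, angles in rad, forces in N, time in s.
With the tool pointing down it reaches from about 250 to 800 mm from the base axis. Payload 3.9 kg.
Tool frame: the origin (TCP) lies midway between the tips of the shut fingers; the grasp point (between the pads) lies 19 mm behind it; z points along the fingers, y is the line along which they close (so a half turn about z gives the same grasp; the last joint's range is limited). The gripper opens to 85 mm and grips with 20 to 120 N. Pads are 22 mm wide; open, the fingers measure 114 mm over their backs; the gripper's body (76 mm by 85 mm) begins 54 mm behind the grasp point. The pads swing forward as they close: fully open they stand 13 mm farther back than shut.
Start: joints at [1.29, 0.26, -0.138, 1.173, 0, 1.571], TCP at [145.486, 504.429, 231.304] pointing down, gripper open.
Joint ranges: [-2.78, 2.78], [-0.83, 1.72], [-1.28, 1.37], [-1.9, 2.12], [-1.57, 1.48], [-3.14, 3.14]. Speed limits (rad/s): [2.57, 2.57, 3.14, 3.14, 3.14, 3.14].

## Interface

Orientations are given as a 3x3 rotation matrix whose columns are the frame's x, y, z axes.
In Python, from plant import read_state, capture, get_calibration, sign_off, cut_out, spot_point gives the robot as it stands.
- The arm moves only by the shell command python3 -m jog 'ROWS'. ROWS is JSON, a list of rows, each an object of numbers: "rx", "ry", "rz": the turn, a rotation vector about the tool's x, y, z in units of 5 degrees (1.0 is 5 degrees); "dx", "dy", "dz": the shift along the tool's x, y, z in units of 50 mm (1.0 is 50 mm); "claw": the opening, from 0 (shut) to 1 (fully open). A call has 1 to 10 rows; each row shifts and turns the commanded pose from where the row before left it, along the tool's axes as they then stand; what a row does not reach is not made up. A row lasts 1/10 s, in which the tool goes at most 50 mm and 8.59 degrees, less where a joint would pass 70% of its speed; a pose out of reach is approached as far as the arm can. A call is refused whole if a number of a shift passes 1 or a number of a turn 1, either way. A call with a gripper value outside its range is refused whole. The fingers move at their own pace and stop on an object; the grip force is fixed at half the most. Time passes only in rows, so rows that do not move let the fingers close. It gives the time, the measured TCP pose, the force, the opening and the grip force at its end, in the units of the state.
- read_state(): the state, without advancing time (a new reading comes with each control period).
- capture(name): name is "scene" or "top" or "wrist"; returns the picture (384x512x3 uint8, red, green, blue); there is no depth.
- get_calibration(name): a dict with "camera_matrix" (3x3 intrinsics, pixels), "dist_coeffs" ([k1, k2, p1, p2, k3] as OpenCV has them; the pictures are not rectified), "world_from_camera" (4x4, takes a point from camera to world coordinates). Camera axes: x right, y down, z forward; pixel columns grow to the right and rows downward; lengths in mm; the calibration is good to about 2 mm. A picture is of the moment at which its call begins: read the wrist's pose just before it. get_calibration takes no time and is no camera call; for the wrist camera it gives the pose at the moment of the call.
- sign_off(): hands the job in; it is judged then, once.
Trained networks look in the newest picture that a camera, given by its name, has taken for a name from the list of things; names that differ only in an ending like _2 or _b are one class to them, and where a whole thing is asked for, a point or a joint stands for the part that bears it (a point fixed in the world has none). Each returns a list of dicts, best first, with "conf" (0 to 1); they miss things now and then, are a little off and sometimes report something else, mostly with a low value. They report only what shows in the picture. A call takes as long as a camera call. They do not tell look-alikes from the thing itself.
- cut_out(camera, name): "mask" (384x512 bool, what is visible of it) and "location" ([column, row] in pixels, amid what is visible of it).
- spot_point(camera, name): "location" ([column, row] in pixels: a listed point, or the origin of a listed thing).
The state is a dict: "time": time; "joint_pos": joint angles; "joint_velocities": joint speeds; "joint_efforts": joint torques, N m; "tcp_pos": TCP position; "ee_rot": TCP orientation; "contact_force": force on the tool from outside, world axes, zero at the start; "torque": the same for the moment, N m; "width": opening from 0.0 (shut) to 1.0 (fully open); "grip_force": force on a finger pad.
Only numpy, scipy, OpenCV 4.12 (cv2) and the standard library are available. Lean on these libraries where they do the work, as an engineer would, in place of code of your own. Each camera call takes 0.05 s, during which the arm holds its last target. There are 200 camera calls.

## Task

Pick up the round wafer carrier by its upright black grip and slide it, disc first, fully home into the free lower slot of the cassette, the one under the bare disc on the upper level. Let it rest flat on the ledges, with its grip outside in front, and let go. Leave the square carrier and the two discs already in the cassette where they are.

Things in the scene. Friction and masses are not known exactly. Their poses are not given: they have to be found in the camera images.
- round_grip (a point): Centre of the upright black grip block of the round carrier (loose, about 90 g, flat on the bench). Block: 26 mm along x, 14 mm along y, from 4 to 49 mm above the carrier's underside; this point is 26.5 mm above it. Axes: x level from grip to disc, y across the block's 14 mm, z up. The disc's centre is 62 mm ahead (+x) and 24.5 mm lower.
- round_plate (a point): Centre of the round carrier's disc (60 mm diameter, 4 mm thick), half-way through its thickness; same axes as round_grip. A tongue 28 mm wide and 4 mm thick joins disc and grip, its end 76 mm behind (-x) the disc's centre.
- square_grip (a point): Centre of the black grip block of the other carrier on the bench, the same but for its plate, a 56 mm square. It is to be left alone.
- cassette: Fixed aluminium rack 184 mm wide (y), 72 mm deep (x), 68 mm high, open in front and on top: two bays side by side, each with two levels of white 4 mm ledges, tops 24 and 52 mm above the bench. Origin: underside, 32 mm behind the front of the ledges and 32 mm before the back wall, on the middle wall. x points into the slots, y to the left bay, z up.
- slot_left_low (a point): Lower slot of the left bay: where a 60 mm disc's centre (half-way through 4 mm) lies when fully in, 2 mm short of the back wall. Axes as the cassette's: a carrier is pushed in along +x. The ledge it rests on is 2 mm below this point, the upper ledges' underside 22 mm above it; the side walls are 42 mm to either side, the open front 32 mm before it.
- slot_right_low (a point): Lower slot of the right bay, likewise; 88 mm to the right of slot_left_low.
- disc_high_centre (a point): Centre of a bare loose disc, 60 mm across and 4 mm thick, resting on the upper ledges of one bay, 28 mm above the lower level. The lower slot beneath it is the free one, to be loaded.
- disc_low_centre (a point): Centre of an equal bare disc, resting in the lower slot of the other bay, which is therefore taken.
Things that resemble listed ones, but are neither listed nor needed, are in the scene too. Leave any turquoise look-alike of the part that bears disc_high_centre alone.

How it is judged:
By the outcome, as a careful person would: the job done as asked, in the order asked, and still so for the second after the job is handed in, with the robot touching nothing.
It also fails if it takes over 42 s, if anything falls off the work surface, if the arm or the gripper's body presses on something with over 40 N, if the wrist force passes 120 N, or if a joint passes its speed limit or range.

## Working session

There is one attempt and no reset: what is moved stays moved. The work goes in short steps, Python scripts to look and compute and a shell command to move; the robot and the scene stay as the last step left them, time stands still between calls to the robot, and variables do not carry over. Pictures are saved under pics/ and viewed, at most 10 in all, crops included, and the job is handed in when it is done.

```bash
mkdir -p pics
cat > h.py <<'E'
import numpy as np, cv2
from plant import *
def ray(cam,px,cal=None):
    c=cal or get_calibration(cam); K=np.array(c["camera_matrix"]);D=np.array(c["dist_coeffs"]);T=np.array(c["world_from_camera"])
    u=cv2.undistortPoints(np.array([[px]],float),K,D)[0,0]
    d=T[:3,:3]@np.array([u[0],u[1],1]); return T[:3,3],d/np.linalg.norm(d)
def onz(cam,px,z,cal=None):
    o,d=ray(cam,px,cal); return o+d*(z-o[2])/d[2]
def tri(rs):
    A=sum(np.eye(3)-np.outer(d,d) for o,d in rs); b=sum((np.eye(3)-np.outer(d,d))@o for o,d in rs)
    p=np.linalg.solve(A,b); return p,[round(float(np.linalg.norm(np.cross(p-o,d))),1) for o,d in rs]
def proj(cam,P,cal=None):
    c=cal or get_calibration(cam);T=np.linalg.inv(np.array(c["world_from_camera"]))
    return cv2.projectPoints(np.array(P,float).reshape(-1,1,3),cv2.Rodrigues(T[:3,:3])[0],T[:3,3],np.array(c["camera_matrix"]),np.array(c["dist_coeffs"]))[0][:,0]
E
python3 - <<'E'
from h import *
ims={}
np.set_printoptions(precision=1,suppress=True)
for c in ["scene","top"]:
    ims[c]=capture(c); cv2.imwrite(f"pics/{c}0.png",ims[c][:,:,::-1])
    for n in ["round_grip","round_plate","square_grip","cassette","slot_left_low","slot_right_low","disc_high_centre","disc_low_centre"]:
        print(c,n,[(np.round(r["location"],1).tolist(),round(r["conf"],2)) for r in spot_point(c,n)])
    print(np.array(get_calibration(c)["world_from_camera"]))
print(read_state()["time"])
E
```

```text
scene round_grip [([331.1, 205.3], 0.63)]
scene round_plate [([306.2, 195.5], 0.91)]
scene square_grip [([272.2, 240.6], 0.92), ([237.3, 165.8], 0.15)]
scene cassette [([236.9, 166.2], 0.92)]
scene slot_left_low [([223.7, 165.1], 0.63)]
scene slot_right_low [([252.1, 153.0], 0.79)]
scene disc_high_centre [([314.4, 255.1], 0.81), ([357.3, 230.2], 0.76), ([211.8, 294.6], 0.61), ([255.7, 136.9], 0.53)]
scene disc_low_centre [([256.5, 138.7], 0.71), ([226.7, 165.7], 0.5)]
[[ -0.6  -0.6   0.6  29.2]
 [ -0.8   0.4  -0.4 319. ]
 [  0.   -0.7  -0.7 667.1]
 [  0.    0.    0.    1. ]]
top round_grip []
top round_plate [([294.9, 206.9], 0.74), ([238.1, 242.5], 0.69)]
top square_grip [([237.5, 242.7], 0.93)]
top cassette [([262.1, 152.1], 0.74)]
top slot_left_low [([248.4, 152.3], 0.62)]
top slot_right_low [([281.7, 148.9], 0.68)]
top disc_high_centre [([182.6, 260.9], 0.76), ([280.2, 139.6], 0.72), ([308.6, 262.9], 0.66), ([264.1, 270.2], 0.59), ([249.5, 150.7], 0.36)]
top disc_low_centre [([247.3, 152.4], 0.62)]
[[ -0.1  -1.    0.2 343.4]
 [ -1.    0.1  -0.  -35.4]
 [ -0.   -0.2  -1.  916.5]
 [  0.    0.    0.    1. ]]
0.9
```

View pics/scene0.png

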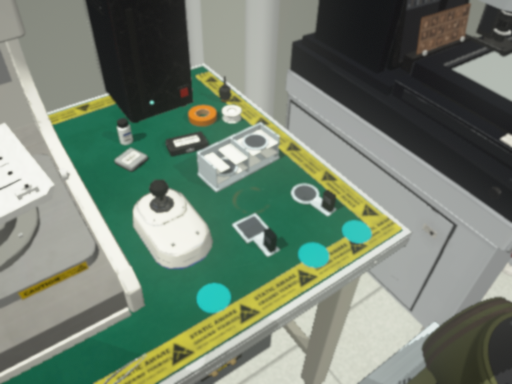

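View pics/top0.png

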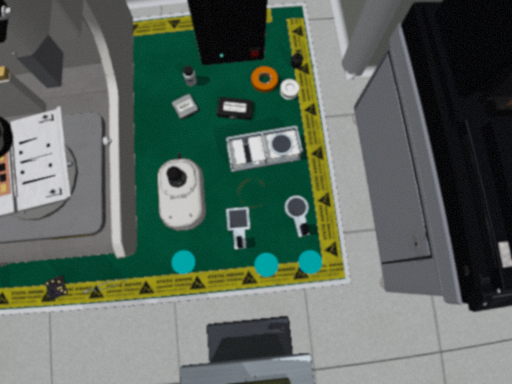

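The scene view shows the cassette at about (237,160), with a dark high disc in its right bay at (256,138). The round carrier's disc is at (305,194) and its grip at (328,200); the square carrier is at (255,232). The top view agrees: high disc at (282,142), round disc at (296,207), round grip at (305,229).

Run:
```python
from h import *
np.set_printoptions(precision=1,suppress=True)
P={"round_plate":((306.2,195.5),(294.9,206.9)),"round_grip":((328.5,201.5),(305,229)),"sq_grip":((272.2,240.6),(237.5,242.7)),"cass":((236.9,166.2),(262.1,152.1)),"sl":((223.7,165.1),(248.4,152.3)),"sr":((252.1,153),(281.7,148.9)),"high":((255.7,136.9),(280.2,139.6)),"low":((226.7,165.7),(247.3,152.4))}
for k,(a,b) in P.items():
    print(k,*tri([ray("scene",a),ray("top",b)]))
print("plate z2",onz("scene",P["round_plate"][0],2),onz("top",P["round_plate"][1],2))
print("grip", onz("top",(305,229),26))
s=read_state();print(s["tcp_pos"],s["ee_rot"],s["time"])
print(np.array(get_calibration("wrist")["world_from_camera"]),get_calibration("wrist")["camera_matrix"])
for c in["scene","top"]:
  im=cv2.imread(f"pics/{c}0.png"); x,y=(190,110) if c=="scene" else (215,115)
  cv2.imwrite(f"pics/{c}c.png",cv2.resize(im[y:y+140,x:x+160],None,fx=4,fy=4,interpolation=2))
```

```text
round_plate [ 511.3 -168.4   -3.3] [3.7, 3.7]
round_grip [ 451.6 -180.5   21. ] [0.1, 0.1]
sq_grip [430.7 -13.6  31. ] [4.0, 4.0]
cass [670.5 -97.3  -1.2] [0.3, 0.3]
sl [665.2 -59.6  23.9] [1.1, 1.1]
sr [ 671.7 -145.6   14.4] [4.4, 4.4]
high [ 672.2 -144.6   64.2] [4.2, 4.2]
low [660.9 -59.9  26.6] [3.3, 3.3]
plate z2 [ 504.7 -166.9    2. ] [ 513.1 -165.2    2. ]
grip [ 450.9 -179.8   26. ]
[145.5 504.5 231.3] [[-1.   0.3  0. ]
 [ 0.3  1.   0. ]
 [-0.   0.  -1. ]] 0.9
[[  0.3   0.9   0.3  76. ]
 [  1.   -0.3  -0.1 524.8]
 [ -0.    0.3  -1.  374.2]
 [  0.    0.    0.    1. ]] [[296.7   0.  254.8]
 [  0.  296.7 192.8]
 [  0.    0.    1. ]]
```

View pics/scenec.png

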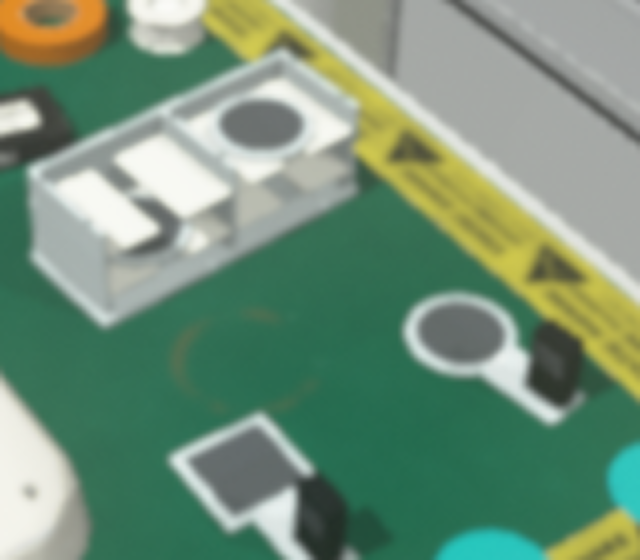

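The crop confirms it: the dark disc lies on the upper ledges of the right bay and the left-low slot is taken, so slot_right_low is the target. Next I raise the arm and turn it to the carrier's heading.

```bash
python3 -m jog '[{"dz":-0.4,"rz":-1},{"dz":-0.4,"rz":-1},{"dz":-0.4,"rz":-1},{"dz":-0.4,"rz":-1},{"dz":-0.4,"rz":-1},{"dz":-0.4,"rz":-0.6,"claw":0.6}]'
python3 - <<'E'
from h import *
np.set_printoptions(precision=3,suppress=True)
s=read_state();R=np.array(s["ee_rot"]);print(s["tcp_pos"],R,s["contact_force"],s["joint_pos"])
print("steps to above grip",R.T@(np.array([430,-180,300])-s["tcp_pos"])/50)
E
```

```text
[145.51  504.454 231.313] [[-0.961  0.277  0.   ]
 [ 0.277  0.961  0.   ]
 [-0.     0.    -1.   ]] [0.168 0.271 0.324] [ 1.29   0.26  -0.138  1.173 -0.     1.571]
steps to above grip [ -9.261 -11.576  -1.374]$[0]: bad value
```

```bash
python3 -m jog '[{"rx":0,"ry":0,"rz":-1,"dx":0,"dy":0,"dz":-0.4,"claw":0.6},{"rx":0,"ry":0,"rz":-1,"dx":0,"dy":0,"dz":-0.4,"claw":0.6},{"rx":0,"ry":0,"rz":-1,"dx":0,"dy":0,"dz":-0.4,"claw":0.6},{"rx":0,"ry":0,"rz":-1,"dx":0,"dy":0,"dz":-0.4,"claw":0.6},{"rx":0,"ry":0,"rz":-1,"dx":0,"dy":0,"dz":-0.4,"claw":0.6},{"rx":0,"ry":0,"rz":-0.6,"dx":0,"dy":0,"dz":-0.4,"claw":0.6}]'
python3 - <<'E'
from h import *
np.set_printoptions(precision=3,suppress=True)
s=read_state();R=np.array(s["ee_rot"]);print(s["tcp_pos"],R,s["contact_force"],s["joint_pos"])
print("steps to above grip",R.T@(np.array([430,-180,300])-s["tcp_pos"])/50)
E
```

```text
time: 1.5
tcp_pos: [145.5, 504.3, 352.2]
ee_rot: [[-0.978, -0.209, 0.0], [-0.209, 0.978, 0.0], [-0.0, 0.0, -1.0]]
contact_force: [-0.3, 0.9, 0.4]
width: 0.6
grip_force: 0.0
[145.473 504.342 352.19 ] [[-0.978 -0.209  0.   ]
 [-0.209  0.978  0.   ]
 [-0.     0.    -1.   ]] [-0.294  0.918  0.382] [ 1.29   0.24   0.147  1.477 -0.     1.079]
steps to above grip [ -2.704 -14.574   1.042]
```

```bash
python3 -m jog '[{"rx":0,"ry":0,"rz":0,"dx":-0.2,"dy":-0.7,"dz":0,"claw":0.6},{"rx":0,"ry":0,"rz":0,"dx":-0.2,"dy":-0.7,"dz":0,"claw":0.6},{"rx":0,"ry":0,"rz":0,"dx":-0.2,"dy":-0.7,"dz":0,"claw":0.6},{"rx":0,"ry":0,"rz":0,"dx":-0.2,"dy":-0.7,"dz":0,"claw":0.6},{"rx":0,"ry":0,"rz":0,"dx":-0.2,"dy":-0.7,"dz":0,"claw":0.6},{"rx":0,"ry":0,"rz":0,"dx":-0.2,"dy":-0.7,"dz":0,"claw":0.6},{"rx":0,"ry":0,"rz":0,"dx":-0.2,"dy":-0.7,"dz":0,"claw":0.6},{"rx":0,"ry":0,"rz":0,"dx":-0.2,"dy":-0.7,"dz":0,"claw":0.6},{"rx":0,"ry":0,"rz":0,"dx":-0.2,"dy":-0.7,"dz":0,"claw":0.6},{"rx":0,"ry":0,"rz":0,"dx":-0.2,"dy":-0.7,"dz":0,"claw":0.6}]'
python3 -m jog '[{"rx":0,"ry":0,"rz":0,"dx":-0.1,"dy":-0.7,"dz":0.1,"claw":0.6},{"rx":0,"ry":0,"rz":0,"dx":-0.1,"dy":-0.7,"dz":0.1,"claw":0.6},{"rx":0,"ry":0,"rz":0,"dx":-0.1,"dy":-0.7,"dz":0.1,"claw":0.6},{"rx":0,"ry":0,"rz":0,"dx":-0.1,"dy":-0.7,"dz":0.1,"claw":0.6},{"rx":0,"ry":0,"rz":0,"dx":-0.1,"dy":-0.7,"dz":0.1,"claw":0.6},{"rx":0,"ry":0,"rz":0,"dx":-0.1,"dy":-0.7,"dz":0.1,"claw":0.6},{"rx":0,"ry":0,"rz":0,"dx":0,"dy":-0.7,"dz":0.1,"claw":0.6},{"rx":0,"ry":0,"rz":0,"dx":0,"dy":-0.7,"dz":0.1,"claw":0.6},{"rx":0,"ry":0,"rz":0,"dx":0,"dy":-0.7,"dz":0.1,"claw":0.6},{"rx":0,"ry":0,"rz":0,"dx":0,"dy":-0.7,"dz":0.1,"claw":0.6}]'
python3 - <<'E'
from h import *
np.set_printoptions(precision=3,suppress=True)
s=read_state();R=np.array(s["ee_rot"]);print(s["contact_force"],s["joint_pos"])
im=capture("wrist");cv2.imwrite("pics/w0.png",im[:,:,::-1])
for n,z in [("round_grip",26.5),("round_plate",2),("cassette",0),("slot_right_low",26),("slot_left_low",26),("disc_high_centre",54),("disc_low_centre",26)]:
    print(n,[(np.round(r["location"],1).tolist(),round(r["conf"],2),onz("wrist",r["location"],z)) for r in spot_point("wrist",n)])
E
```

```text
time: 2.5
tcp_pos: [316.0, 181.3, 351.5]
ee_rot: [[-0.978, -0.207, 0.001], [-0.207, 0.978, 0.0], [-0.001, 0.0, -1.0]]
contact_force: [0.7, 0.2, 0.3]
width: 0.599
grip_force: 0.0
time: 3.5
tcp_pos: [417.2, -155.2, 301.2]
ee_rot: [[-0.979, -0.206, 0.0], [-0.206, 0.979, -0.0], [-0.0, -0.0, -1.0]]
contact_force: [1.2, 0.5, 0.1]
width: 0.602
grip_force: 0.0
[1.236 0.522 0.125] [-0.356  0.1   -0.159  1.312  0.    -0.564]
round_grip [([237.5, 177.7], 0.63, array([ 451.215, -175.918,   26.5  ]))]
round_plate [([232.7, 210.5], 0.77, array([ 510.633, -171.391,    2.   ]))]
cassette [([259.9, 297.5], 0.9, array([661.742, -93.638,   0.   ]))]
slot_right_low [([229.8, 305.1], 0.86, array([ 668.67 , -143.209,   26.   ]))]
slot_left_low [([281.7, 308.9], 0.62, array([658.566, -55.647,  26.   ]))]
disc_high_centre [([434.6, 181.9], 0.84, array([392.798,  98.017,  54.   ])), ([228.9, 317.6], 0.71, array([ 671.563, -141.121,   54.   ])), ([241.3, 120.1], 0.62, array([ 368.392, -180.818,   54.   ])), ([312.0, 135.7], 0.58, array([368.645, -86.779,  54.   ]))]
disc_low_centre [([284.5, 306.9], 0.85, array([654.072, -51.508,  26.   ]))]
```

View pics/w0.png

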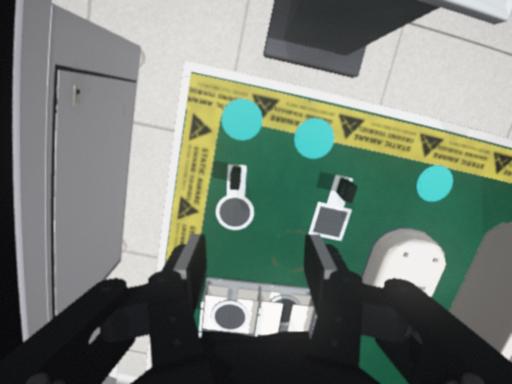

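The wrist view shows the round carrier with its disc at (235,211), grip at (236,178) and tongue end near (237,165). The cassette's front runs from about (204,281) to (318,292), with the high disc at (230,316). I'll refine these with masks.

Run:
```python
from h import *
np.set_printoptions(precision=2,suppress=True)
im=capture("wrist"); cal=get_calibration("wrist")
hsv=cv2.cvtColor(im,cv2.COLOR_RGB2HSV)
# round carrier: ring + dark disc = non-green blob
m=((hsv[...,0]<40)|(hsv[...,0]>95)|(hsv[...,1]<90)).astype(np.uint8); roi=np.zeros_like(m); roi[160:236,212:262]=1
n,l,st,ce=cv2.connectedComponentsWithStats(m*roi); 
i=l[211,235]; print(st[i])
white=(hsv[...,2]>140)&(hsv[...,1]<80)&(roi>0)
ys,xs=np.nonzero(white[190:236]); ys+=190
p=np.array([onz("wrist",(x,y),4,cal) for x,y in zip(xs,ys)])[:,:2]
hull=cv2.convexHull(p.astype(np.float32)); print("disc",cv2.minEnclosingCircle(hull))
ys,xs=np.nonzero(white[160:195]); ys+=160
q=np.array([onz("wrist",(x,y),4,cal) for x,y in zip(xs,ys)])[:,:2]
print("tongue",q.mean(0),q.min(0),q.max(0))
g=(hsv[...,2]<50)&(roi>0)&(np.arange(384)[:,None]<195)
ys,xs=np.nonzero(g);print("grip px",xs.min(),xs.max(),ys.min(),ys.max(),xs.mean(),ys.mean())
for z in(26.5,49):print(onz("wrist",(xs.mean(),ys.mean()),z,cal))
cv2.imwrite("pics/w0c.png",np.vstack([cv2.resize(im[155:240,205:270,::-1],None,fx=6,fy=6,interpolation=2)]))
```

```text
[ 213  163   40   68 1835]
disc ((508.3538818359375, -168.3087158203125), 35.155670166015625)
tongue [ 463.22 -173.51] [ 434.38 -192.18] [ 486.81 -158.1 ]
grip px 230 237 167 185 234.08333333333334 171.61111111111111
[ 443.45 -177.77   26.5 ]
[ 438.22 -177.23   49.  ]
```

View pics/w0c.png

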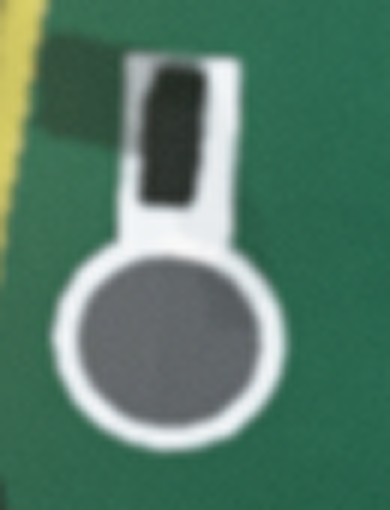

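The crop shows the disc centre at full-picture pixel (233.0,211.7), and the tongue-end corners at (225.8,163.8) and (245.3,165).

Run:
```python
from h import *
np.set_printoptions(precision=3,suppress=True)
cal=get_calibration("wrist")
d=onz("wrist",(233,211.7),4,cal); a=onz("wrist",(225.8,163.8),4,cal); b=onz("wrist",(245.3,165),4,cal)
t=(a+b)/2; print(d,a,b,np.linalg.norm(a-b),"len",np.linalg.norm(d-t))
u=(d-t)/np.linalg.norm(d-t);yaw=np.arctan2(u[1],u[0]);w=b-a;print("yaw",yaw,np.arctan2(-w[0],w[1]))
print("grip",d-62*u, t+14*u)
s=read_state();R=np.array(s["ee_rot"]);print("tool yaw",np.arctan2(R[0,1]*-1,R[1,1]))
g=t*0+(d-62*u+t+14*u)/2; g[2]=105
print(R.T@(g-s["tcp_pos"])/50)
```

```text
[ 512.629 -167.831    4.   ] [ 439.437 -192.813    4.   ] [ 435.161 -163.685    4.   ] 29.44018725477383 len 76.04750978884712
yaw 0.13742182895948013 0.14573813653302276
grip [ 451.214 -176.324    4.   ] [ 451.167 -176.331    4.   ]
tool yaw 0.2095190284682531
[-0.566 -0.603  3.934]
```

```bash
python3 -m jog '[{"rx":0,"ry":0,"rz":0,"dx":-0.2,"dy":-0.2,"dz":0.6,"claw":0.6},{"rx":0,"ry":0,"rz":0,"dx":-0.2,"dy":-0.2,"dz":0.6,"claw":0.6},{"rx":0,"ry":0,"rz":0,"dx":-0.17,"dy":-0.2,"dz":0.6,"claw":0.6},{"rx":0,"ry":0,"rz":0,"dx":0,"dy":0,"dz":0.6,"claw":0.6},{"rx":0,"ry":0,"rz":0.8,"dx":0,"dy":0,"dz":0.6,"claw":0.6},{"rx":0,"ry":0,"rz":0,"dx":0,"dy":0,"dz":0.6,"claw":0.6},{"rx":0,"ry":0,"rz":0,"dx":0,"dy":0,"dz":0.2,"claw":0.6},{"rx":0,"ry":0,"rz":0,"dx":0,"dy":0,"dz":0,"claw":0.6}]'
python3 - <<'E'
from h import *
np.set_printoptions(precision=3,suppress=True)
im=capture("wrist");cv2.imwrite("pics/w1.png",im[:,:,::-1])
for n,z in [("round_grip",26.5),("round_plate",2),("cassette",0),("slot_right_low",26),("slot_left_low",26),("disc_high_centre",54)]:
    print(n,[(np.round(r["location"],1).tolist(),round(r["conf"],2),onz("wrist",r["location"],z)) for r in spot_point("wrist",n)][:3])
E
```

```text
time: 4.75
tcp_pos: [450.1, -176.1, 110.4]
ee_rot: [[-0.99, -0.139, -0.003], [-0.139, 0.99, 0.001], [0.003, 0.002, -1.0]]
contact_force: [0.7, 0.4, -0.2]
width: 0.602
grip_force: 0.0
round_grip [([254.9, 202.3], 0.81, array([ 456.184, -176.543,   26.5  ]))]
round_plate [([252.6, 255.9], 0.65, array([ 518.882, -170.471,    2.   ]))]
cassette []
slot_right_low []
slot_left_low []
disc_high_centre [([383.0, 119.7], 0.92, array([ 377.734, -101.242,   54.   ])), ([255.0, 95.1], 0.76, array([ 374.576, -188.151,   54.   ]))]
```

View pics/w1.png

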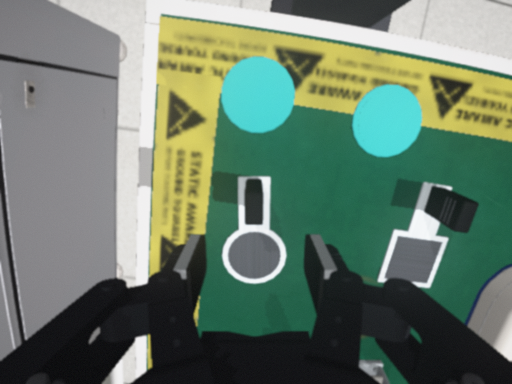

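The wrist view shows the disc at (254,255) and the tongue end at (254,177), with the grip midway between the fingers and the yaw matched.

Run:
```python
from h import *
np.set_printoptions(precision=3,suppress=True)
cal=get_calibration("wrist")
d=onz("wrist",(254,255.3),4,cal); t=onz("wrist",(254.2,177),4,cal)
u=(d-t)/np.linalg.norm(d-t); print(d,t,np.linalg.norm(d-t),np.arctan2(u[1],u[0]))
gt=onz("wrist",(254.5,202),40,cal);print(gt)
print("heights", [tri([(np.array([0,0,0.]),np.array([0,0,1.]))])] if 0 else "")
s=read_state();R=np.array(s["ee_rot"])
for g in (d-62*u,t+14*u):
  g[2]=13; print(g,R.T@(g-s["tcp_pos"])/50)
```

```text
[ 516.322 -169.514    4.   ] [ 440.873 -179.717    4.   ] 76.13536790502087 0.1344208594408445
[ 451.605 -177.877   40.   ]
heights 
[ 454.881 -177.823   13.   ] [-0.048 -0.011  1.99 ]
[ 454.747 -177.841   13.   ] [-0.046 -0.011  1.99 ]
```

```bash
python3 -m jog '[{"rx":0,"ry":0,"rz":0,"dx":-0.07,"dy":0,"dz":0.4,"claw":0.6},{"rx":0,"ry":0,"rz":0,"dx":0,"dy":0,"dz":0.4,"claw":0.6},{"rx":0,"ry":0,"rz":0,"dx":0,"dy":0,"dz":0.4,"claw":0.6},{"rx":0,"ry":0,"rz":0,"dx":0,"dy":0,"dz":0.4,"claw":0.6},{"rx":0,"ry":0,"rz":0,"dx":0,"dy":0,"dz":0.35,"claw":0.6},{"rx":0,"ry":0,"rz":0,"dx":0,"dy":0,"dz":0,"claw":0.6}]'
python3 -m jog '[{"rx":0,"ry":0,"rz":0,"dx":0,"dy":0,"dz":0,"claw":0},{"rx":0,"ry":0,"rz":0,"dx":0,"dy":0,"dz":0,"claw":0},{"rx":0,"ry":0,"rz":0,"dx":0,"dy":0,"dz":0,"claw":0},{"rx":0,"ry":0,"rz":0,"dx":0,"dy":0,"dz":0,"claw":0},{"rx":0,"ry":0,"rz":0,"dx":0,"dy":0,"dz":0,"claw":0},{"rx":0,"ry":0,"rz":0,"dx":0,"dy":0,"dz":0,"claw":0},{"rx":0,"ry":0,"rz":0,"dx":0,"dy":0,"dz":0,"claw":0},{"rx":0,"ry":0,"rz":0,"dx":0,"dy":0,"dz":0,"claw":0}]'
```

```text
time: 5.7
tcp_pos: [453.2, -176.1, 12.4]
ee_rot: [[-0.99, -0.138, -0.003], [-0.138, 0.991, 0.001], [0.003, 0.002, -1.0]]
contact_force: [-0.6, 0.1, 1.0]
width: 0.599
grip_force: 0.0
time: 6.5
tcp_pos: [455.9, -177.1, 15.1]
ee_rot: [[-0.99, -0.138, 0.003], [-0.138, 0.99, -0.001], [-0.003, -0.001, -1.0]]
contact_force: [-1.2, 0.6, 6.1]
width: 0.159
grip_force: 59.4
```

```bash
python3 -m jog '[{"rx":0,"ry":0,"rz":0,"dx":0,"dy":0,"dz":-0.2,"claw":0},{"rx":0,"ry":0,"rz":0,"dx":0,"dy":0,"dz":-0.4,"claw":0},{"rx":0,"ry":0,"rz":0,"dx":0,"dy":0,"dz":-0.6,"claw":0},{"rx":0,"ry":0,"rz":0,"dx":0,"dy":0.3,"dz":-0.6,"claw":0},{"rx":0,"ry":0,"rz":0,"dx":0,"dy":0.6,"dz":-0.7,"claw":0},{"rx":0,"ry":0,"rz":0,"dx":0,"dy":0.6,"dz":-0.7,"claw":0},{"rx":0,"ry":0,"rz":0,"dx":0,"dy":0.7,"dz":-0.7,"claw":0},{"rx":0,"ry":0,"rz":0,"dx":0,"dy":0.7,"dz":-0.7,"claw":0},{"rx":0,"ry":0,"rz":0,"dx":0,"dy":0.6,"dz":-0.5,"claw":0},{"rx":0,"ry":0,"rz":0,"dx":0,"dy":0.4,"dz":-0.3,"claw":0}]'
python3 -m jog '[{"rx":0,"ry":0,"rz":0,"dx":0,"dy":0,"dz":0,"claw":0}]'
python3 - <<'E'
from h import *
import pickle
np.set_printoptions(precision=3,suppress=True)
im=capture("wrist");cal=get_calibration("wrist");cv2.imwrite("pics/w2.png",im[:,:,::-1])
pickle.dump(cal,open("w2.pkl","wb"))
for n,z in [("round_plate",290),("cassette",0),("slot_right_low",26),("slot_left_low",26),("disc_high_centre",54),("disc_low_centre",26)]:
    print(n,[(np.round(r["location"],1).tolist(),round(r["conf"],2),onz("wrist",r["location"],z,cal)) for r in spot_point("wrist",n)][:3])
E
```

```text
time: 7.5
tcp_pos: [427.8, 18.2, 286.9]
ee_rot: [[-0.99, -0.139, 0.004], [-0.139, 0.99, 0.001], [-0.004, -0.0, -1.0]]
contact_force: [0.8, 0.1, -0.8]
width: 0.155
grip_force: 58.6
time: 7.6
tcp_pos: [428.5, 18.4, 286.8]
ee_rot: [[-0.99, -0.141, 0.005], [-0.141, 0.99, 0.001], [-0.005, 0.0, -1.0]]
contact_force: [0.6, -0.2, -0.6]
width: 0.154
grip_force: 58.7
round_plate [([255.2, 317.2], 0.7, array([469.567,  23.348, 290.   ]))]
cassette [([166.4, 284.8], 0.64, array([ 664.779, -100.072,    0.   ]))]
slot_right_low [([135.4, 291.7], 0.76, array([ 666.998, -142.991,   26.   ]))]
slot_left_low []
disc_high_centre [([191.0, 108.4], 0.81, array([371.846, -69.632,  54.   ])), ([126.7, 302.7], 0.79, array([ 667.501, -145.821,   54.   ])), ([115.1, 94.6], 0.72, array([ 367.336, -163.993,   54.   ]))]
disc_low_centre []
```

View pics/w2.png

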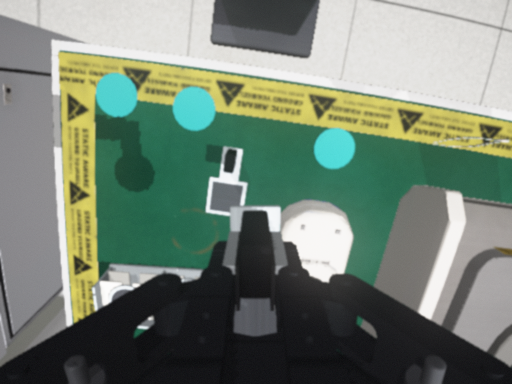

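The wrist view shows the carrier held firmly and the cassette at lower left, with the high disc near (126,297). I'll get the cassette's yaw from the masks.

Run:
```python
from h import *
np.set_printoptions(precision=3,suppress=True)
for c in ("top","scene"):
    capture(c); r=cut_out(c,"cassette")
    m=r[0]["mask"].astype(np.uint8); print(c,r[0]["conf"],m.sum())
    ys,xs=np.nonzero(m)
    p=np.array([onz(c,(x,y),68 if c=="top" else 0) for x,y in zip(xs,ys)])[:,:2].astype(np.float32)
    (cx,cy),(w,h),a=cv2.minAreaRect(p); print(cx,cy,w,h,a)
    sp={n:spot_point(c,n) for n in("slot_left_low","slot_right_low")}
    for n,q in sp.items():
        if q: print(n,onz(c,q[0]["location"],26))
    # front vs model fit by IoU
    from scipy.optimize import minimize
    box=np.array([[x,y,z] for x in(-36,36) for y in(-92,92) for z in(0,68)],float)
    def f(v):
        x,y,t=v[0],v[1],v[2]/100;B=box.copy();B[:,0]=np.where(box[:,0]<0,-32,40)if 0 else B[:,0]
        X=np.c_[x+np.cos(t)*B[:,0]-np.sin(t)*B[:,1],y+np.sin(t)*B[:,0]+np.cos(t)*B[:,1],B[:,2]]
        h=cv2.convexHull(proj(c,X).astype(np.float32))
        o=np.zeros((384*4,512*4),np.uint8);cv2.fillConvexPoly(o,np.round((h+.5)*4).astype(int),1)
        M=cv2.resize(m,None,fx=4,fy=4,interpolation=0); return 1-(o&M).sum()/(o|M).sum()
    s=minimize(f,[670,-97,9],method="Nelder-Mead",options=dict(initial_simplex=[[670,-97,9],[680,-97,9],[670,-90,9],[670,-97,2]]));print("box fit centre",s.x,s.fun)
```

```text
top 0.89 1811
655.8187866210938 -103.5213851928711 92.50567626953125 172.0415802001953 4.915207862854004
slot_left_low [657.149 -56.343  26.   ]
box fit centre [ 666.901 -100.428    9.601] 0.31174301011302796
scene 0.67 2170
702.1171875 -126.25686645507812 138.35595703125 240.51629638671875 4.167553901672363
slot_left_low [654.38  -46.755  26.   ]
slot_right_low [ 663.088 -135.751   26.   ]
box fit centre [665.986 -99.833   7.754] 0.4005320619126589
```

```bash
python3 -m jog '[{"rx":0,"ry":0,"rz":0.63,"dx":0,"dy":0,"dz":0,"claw":0},{"rx":0,"ry":0,"rz":0,"dx":-0.1,"dy":-0.35,"dz":0,"claw":0},{"rx":0,"ry":0,"rz":0,"dx":-0.2,"dy":-0.5,"dz":0.2,"claw":0},{"rx":0,"ry":0,"rz":0,"dx":-0.2,"dy":-0.6,"dz":0.4,"claw":0},{"rx":0,"ry":0,"rz":0,"dx":-0.2,"dy":-0.6,"dz":0.5,"claw":0},{"rx":0,"ry":0,"rz":0,"dx":-0.2,"dy":-0.6,"dz":0.6,"claw":0},{"rx":0,"ry":0,"rz":0,"dx":-0.2,"dy":-0.6,"dz":0.6,"claw":0},{"rx":0,"ry":0,"rz":0,"dx":-0.2,"dy":-0.4,"dz":0.6,"claw":0},{"rx":0,"ry":0,"rz":0,"dx":0,"dy":0,"dz":0.6,"claw":0},{"rx":0,"ry":0,"rz":0,"dx":0,"dy":0,"dz":0.5,"claw":0}]'
python3 -m jog '[{"rx":0,"ry":0,"rz":0,"dx":0,"dy":0,"dz":0.4,"claw":0},{"rx":0,"ry":0,"rz":0,"dx":0,"dy":0,"dz":0.3,"claw":0},{"rx":0,"ry":0,"rz":0,"dx":0,"dy":0,"dz":0.1,"claw":0},{"rx":0,"ry":0,"rz":0,"dx":0,"dy":0,"dz":0,"claw":0},{"rx":0,"ry":0,"rz":0,"dx":0,"dy":0,"dz":0,"claw":0}]'
python3 - <<'E'
from h import *
np.set_printoptions(precision=3,suppress=True)
s=read_state();t=np.array(s["tcp_pos"]);print(t,np.array(s["ee_rot"])[:,0])
ims=[]
for c,(x,y,w,h,f) in {"scene":(180,95,170,130,4.6),"top":(215,110,110,130,4.6)}.items():
    im=capture(c);
    for n in("round_plate","round_grip","slot_right_low"): print(c,n,[(np.round(r["location"],1).tolist(),round(r["conf"],2)) for r in spot_point(c,n)][:2])
    yaw=np.arctan2(-np.array(s["ee_rot"])[1,0],-np.array(s["ee_rot"])[0,0]);u=np.array([np.cos(yaw),np.sin(yaw),0])
    print("expected",proj(c,[t+61*u+[0,0,34-t[2]]]))
    ims.append(cv2.resize(im[y:y+h,x:x+w,::-1],None,fx=2.8,fy=2.8,interpolation=2))
cv2.imwrite("pics/pre.png",np.hstack(ims))
E
```

```text
time: 9.35
tcp_pos: [507.7, -160.7, 82.0]
ee_rot: [[-0.997, -0.082, -0.001], [-0.082, 0.997, 0.0], [0.001, 0.0, -1.0]]
contact_force: [-0.2, 0.4, -1.3]
width: 0.153
grip_force: 58.7
time: 9.85
tcp_pos: [508.5, -160.2, 44.5]
ee_rot: [[-0.997, -0.083, 0.001], [-0.083, 0.997, -0.0], [-0.001, -0.0, -1.0]]
contact_force: [0.8, 0.3, -1.0]
width: 0.155
grip_force: 58.7
[ 508.495 -160.16    44.516] [-0.997 -0.083 -0.001]
scene round_plate [([286.8, 175.3], 0.7)]
scene round_grip [([305.3, 181.4], 0.76)]
scene slot_right_low [([251.9, 150.9], 0.89)]
expected [[284.563 169.869]]
top round_plate [([290.3, 182.5], 0.42)]
top round_grip []
top slot_right_low [([279.9, 145.4], 0.65)]
expected [[289.583 183.008]]
```

View pics/pre.png

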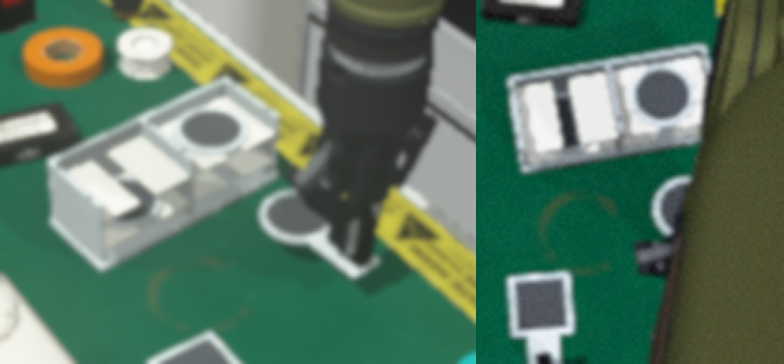

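The left crop (scene) shows the disc held level at about (286,172) in front of the right bay, whose low slot is empty. The top view agrees. I'll check the relative displacement in each camera.

Run:
```python
from h import *
np.set_printoptions(precision=1,suppress=True)
for c,p,ss in (("scene",(286.3,172.5),[(251.9,150.9),(252.1,153)]),("top",(290.3,182.5),[(279.9,145.4),(281.7,148.9)])):
    P=onz(c,p,32); print(c,P,[ (onz(c,q,26),onz(c,q,26)-P) for q in ss])
# high disc via crop
print(onz("scene",(180+211/2.8,95+128/2.8),56),onz("top",(215+(662-476)/2.8,110+95/2.8),56))
```

```text
scene [ 562.1 -154.5   32. ] [(array([ 670.4, -138.6,   26. ]), array([108.3,  15.9,  -6. ])), (array([ 663.9, -134.6,   26. ]), array([101.8,  19.9,  -6. ]))]
top [ 570.9 -157.3   32. ] [(array([ 674.3, -143.7,   26. ]), array([103.4,  13.6,  -6. ])), (array([ 664.3, -147.2,   26. ]), array([93.4, 10.1, -6. ]))]
[ 666.1 -144.5   56. ] [ 666.7 -144.4   56. ]
```

```bash
python3 -m jog '[{"rx":0,"ry":0,"rz":0,"dx":0,"dy":0.05,"dz":-0.07,"claw":0},{"rx":0,"ry":0,"rz":0,"dx":-0.2,"dy":0,"dz":0,"claw":0},{"rx":0,"ry":0,"rz":0,"dx":-0.2,"dy":0,"dz":0,"claw":0},{"rx":0,"ry":0,"rz":0,"dx":-0.2,"dy":0,"dz":0,"claw":0},{"rx":0,"ry":0,"rz":0,"dx":-0.2,"dy":0,"dz":0,"claw":0},{"rx":0,"ry":0,"rz":0,"dx":0,"dy":0,"dz":0,"claw":0}]'
python3 -m jog '[{"rx":0,"ry":0,"rz":0,"dx":-0.2,"dy":0,"dz":0,"claw":0},{"rx":0,"ry":0,"rz":0,"dx":-0.2,"dy":0,"dz":0,"claw":0},{"rx":0,"ry":0,"rz":0,"dx":-0.2,"dy":0,"dz":0,"claw":0},{"rx":0,"ry":0,"rz":0,"dx":-0.2,"dy":0,"dz":0,"claw":0},{"rx":0,"ry":0,"rz":0,"dx":0,"dy":0,"dz":0,"claw":0},{"rx":0,"ry":0,"rz":0,"dx":0,"dy":0,"dz":0,"claw":0}]'
python3 - <<'E'
from h import *
im=capture("scene");im2=capture("wrist")
cv2.imwrite("pics/in.png",np.hstack([cv2.resize(im[110:210,190:310,::-1],(480,400),interpolation=2),cv2.resize(im2[184:384,180:330,::-1],(300,400),interpolation=2)]))
E
```

```text
time: 10.85
tcp_pos: [549.9, -154.2, 47.3]
ee_rot: [[-0.996, -0.084, 0.002], [-0.084, 0.996, -0.0], [-0.002, -0.001, -1.0]]
contact_force: [0.3, 1.2, -2.1]
width: 0.157
grip_force: 58.7
time: 11.45
tcp_pos: [587.4, -150.8, 47.2]
ee_rot: [[-0.997, -0.083, -0.0], [-0.083, 0.997, -0.0], [0.0, 0.0, -1.0]]
contact_force: [-0.7, 1.1, -0.5]
width: 0.153
grip_force: 58.7
```

View pics/in.png

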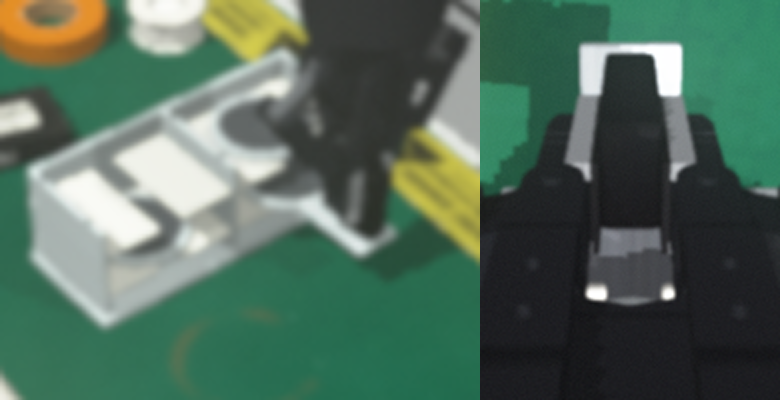

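The scene crop shows the disc well inside the lower right slot, below the undisturbed upper disc. The wrist crop shows the grip seated. Now I creep in and watch the force.

```bash
python3 -m jog '[{"rx":0,"ry":0,"rz":0,"dx":-0.1,"dy":0,"dz":0,"claw":0},{"rx":0,"ry":0,"rz":0,"dx":-0.1,"dy":0,"dz":0,"claw":0},{"rx":0,"ry":0,"rz":0,"dx":0,"dy":0,"dz":0,"claw":0},{"rx":0,"ry":0,"rz":0,"dx":0,"dy":0,"dz":0,"claw":0}]' | egrep 'tcp|contact'
for i in 1; do python3 -m jog '[{"rx":0,"ry":0,"rz":0,"dx":-0.06,"dy":0,"dz":0,"claw":0},{"rx":0,"ry":0,"rz":0,"dx":0,"dy":0,"dz":0,"claw":0},{"rx":0,"ry":0,"rz":0,"dx":0,"dy":0,"dz":0,"claw":0}]' | egrep 'tcp|contact'; done
python3 -m jog '[{"rx":0,"ry":0,"rz":0,"dx":-0.06,"dy":0,"dz":0,"claw":0},{"rx":0,"ry":0,"rz":0,"dx":0,"dy":0,"dz":0,"claw":0},{"rx":0,"ry":0,"rz":0,"dx":0,"dy":0,"dz":0,"claw":0}]' | egrep 'tcp|contact'
```

```text
tcp_pos: [597.4, -150.0, 47.3]
contact_force: [-0.6, 0.5, -1.2]
tcp_pos: [600.3, -149.8, 47.3]
contact_force: [-0.4, 0.2, -1.1]
tcp_pos: [603.4, -149.5, 47.3]
contact_force: [-0.7, -0.5, -0.8]
```

```bash
python3 -m jog '[{"rx":0,"ry":0,"rz":0,"dx":-0.06,"dy":0,"dz":0,"claw":0},{"rx":0,"ry":0,"rz":0,"dx":0,"dy":0,"dz":0,"claw":0},{"rx":0,"ry":0,"rz":0,"dx":0,"dy":0,"dz":0,"claw":0}]' | egrep 'tcp|contact'
python3 -m jog '[{"rx":0,"ry":0,"rz":0,"dx":-0.04,"dy":0,"dz":0,"claw":0},{"rx":0,"ry":0,"rz":0,"dx":0,"dy":0,"dz":0,"claw":0},{"rx":0,"ry":0,"rz":0,"dx":0,"dy":0,"dz":0,"claw":0}]' | egrep 'tcp|contact'
```

```text
tcp_pos: [606.4, -149.3, 47.3]
contact_force: [0.3, 0.7, -0.3]
tcp_pos: [608.3, -149.1, 47.3]
contact_force: [0.5, -0.4, -0.7]
```

```bash
python3 -m jog '[{"rx":0,"ry":0,"rz":0,"dx":-0.04,"dy":0,"dz":0,"claw":0},{"rx":0,"ry":0,"rz":0,"dx":0,"dy":0,"dz":0,"claw":0},{"rx":0,"ry":0,"rz":0,"dx":0,"dy":0,"dz":0,"claw":0}]' | egrep 'tcp|contact'
python3 -m jog '[{"rx":0,"ry":0,"rz":0,"dx":-0.04,"dy":0,"dz":0,"claw":0},{"rx":0,"ry":0,"rz":0,"dx":0,"dy":0,"dz":0,"claw":0},{"rx":0,"ry":0,"rz":0,"dx":0,"dy":0,"dz":0,"claw":0}]' | egrep 'tcp|contact'
```

```text
tcp_pos: [610.3, -149.0, 47.3]
contact_force: [-0.3, -0.0, -0.4]
tcp_pos: [612.3, -148.8, 47.3]
contact_force: [-0.4, 0.4, -1.1]
```

```bash
python3 -m jog '[{"rx":0,"ry":0,"rz":0,"dx":-0.04,"dy":0,"dz":0,"claw":0},{"rx":0,"ry":0,"rz":0,"dx":0,"dy":0,"dz":0,"claw":0},{"rx":0,"ry":0,"rz":0,"dx":0,"dy":0,"dz":0,"claw":0}]' | egrep 'tcp|contact'
python3 -m jog '[{"rx":0,"ry":0,"rz":0,"dx":-0.04,"dy":0,"dz":0,"claw":0},{"rx":0,"ry":0,"rz":0,"dx":0,"dy":0,"dz":0,"claw":0},{"rx":0,"ry":0,"rz":0,"dx":0,"dy":0,"dz":0,"claw":0}]' | egrep 'tcp|contact'
```

```text
tcp_pos: [613.3, -148.6, 47.0]
contact_force: [-3.6, -1.0, 0.9]
tcp_pos: [613.4, -148.5, 46.7]
contact_force: [-5.7, -0.8, 1.5]
```

Wall contact came at TCP x of about 613. I back off about 2 mm and lower onto the ledges.

```bash
python3 -m jog '[{"rx":0,"ry":0,"rz":0,"dx":0.09,"dy":0,"dz":0,"claw":0},{"rx":0,"ry":0,"rz":0,"dx":0,"dy":0,"dz":0.06,"claw":0},{"rx":0,"ry":0,"rz":0,"dx":0,"dy":0,"dz":0.04,"claw":0},{"rx":0,"ry":0,"rz":0,"dx":0,"dy":0,"dz":0,"claw":0},{"rx":0,"ry":0,"rz":0,"dx":0,"dy":0,"dz":0,"claw":0}]' | egrep 'tcp|contact'
python3 -m jog '[{"rx":0,"ry":0,"rz":0,"dx":0,"dy":0,"dz":0.03,"claw":0},{"rx":0,"ry":0,"rz":0,"dx":0,"dy":0,"dz":0,"claw":0},{"rx":0,"ry":0,"rz":0,"dx":0,"dy":0,"dz":0,"claw":0}]' | egrep 'tcp|contact'
python3 -m jog '[{"rx":0,"ry":0,"rz":0,"dx":0,"dy":0,"dz":0.03,"claw":0},{"rx":0,"ry":0,"rz":0,"dx":0,"dy":0,"dz":0,"claw":0},{"rx":0,"ry":0,"rz":0,"dx":0,"dy":0,"dz":0,"claw":0}]' | egrep 'tcp|contact'
```

```text
tcp_pos: [612.1, -148.8, 42.2]
contact_force: [0.8, -0.2, -0.1]
tcp_pos: [611.8, -148.8, 40.8]
contact_force: [-0.6, 0.6, -0.4]
tcp_pos: [611.8, -148.8, 39.3]
contact_force: [-0.8, 0.1, -1.1]
```

```bash
python3 -m jog '[{"rx":0,"ry":0,"rz":0,"dx":0,"dy":0,"dz":0.03,"claw":0},{"rx":0,"ry":0,"rz":0,"dx":0,"dy":0,"dz":0,"claw":0},{"rx":0,"ry":0,"rz":0,"dx":0,"dy":0,"dz":0,"claw":0}]' | egrep 'tcp|contact'
python3 -m jog '[{"rx":0,"ry":0,"rz":0,"dx":0,"dy":0,"dz":0.03,"claw":0},{"rx":0,"ry":0,"rz":0,"dx":0,"dy":0,"dz":0,"claw":0},{"rx":0,"ry":0,"rz":0,"dx":0,"dy":0,"dz":0,"claw":0}]' | egrep 'time|tcp|contact'
```

```text
tcp_pos: [611.9, -148.8, 39.1]
contact_force: [-2.3, 1.1, 6.2]
time: 16.05
tcp_pos: [611.8, -148.9, 39.0]
contact_force: [-5.5, 0.5, 14.1]
```

```bash
python3 -m jog '[{"rx":0,"ry":0,"rz":0,"dx":0,"dy":0,"dz":-0.05,"claw":0},{"rx":0,"ry":0,"rz":0,"dx":0,"dy":0,"dz":0,"claw":0},{"rx":0,"ry":0,"rz":0,"dx":0,"dy":0,"dz":0,"claw":0.5},{"rx":0,"ry":0,"rz":0,"dx":0,"dy":0,"dz":0,"claw":0.5},{"rx":0,"ry":0,"rz":0,"dx":0,"dy":0,"dz":0,"claw":0.5},{"rx":0,"ry":0,"rz":0,"dx":0,"dy":0,"dz":0,"claw":0.5},{"rx":0,"ry":0,"rz":0,"dx":0,"dy":0,"dz":0,"claw":0.5}]'
python3 -m jog '[{"rx":0,"ry":0,"rz":0,"dx":0,"dy":0,"dz":-0.1,"claw":0.5},{"rx":0,"ry":0,"rz":0,"dx":0,"dy":0,"dz":-0.3,"claw":0.5},{"rx":0,"ry":0,"rz":0,"dx":0,"dy":0,"dz":-0.5,"claw":0.5},{"rx":0,"ry":0,"rz":0,"dx":0,"dy":0,"dz":-0.6,"claw":0.5},{"rx":0,"ry":0,"rz":0,"dx":0.3,"dy":0,"dz":-0.6,"claw":0.5},{"rx":0,"ry":0,"rz":0,"dx":0.5,"dy":0,"dz":-0.6,"claw":0.5},{"rx":0,"ry":0,"rz":0,"dx":0.6,"dy":0,"dz":-0.6,"claw":0.5},{"rx":0,"ry":0,"rz":0,"dx":0.6,"dy":0,"dz":-0.4,"claw":0.5},{"rx":0,"ry":0,"rz":0,"dx":0.4,"dy":0,"dz":0,"claw":0.5},{"rx":0,"ry":0,"rz":0,"dx":0,"dy":0,"dz":0,"claw":0.5}]'
python3 - <<'E'
from h import *
np.set_printoptions(precision=1,suppress=True)
im=capture("scene");im2=capture("wrist");cal=get_calibration("wrist")
for n,z in (("round_grip",50.5),("round_plate",26),("slot_right_low",26),("disc_high_centre",54)): print(n,[(np.round(r["location"],1),round(r["conf"],2),onz("wrist",r["location"],z,cal)) for r in spot_point("wrist",n)][:4])
cv2.imwrite("pics/fin.png",np.hstack([cv2.resize(im[105:215,185:305,::-1],(436,400),interpolation=2),cv2.resize(im2[150:350,165:345,::-1],(360,400),interpolation=2)]))
E
```

```text
time: 16.75
tcp_pos: [611.7, -148.8, 38.6]
ee_rot: [[-0.997, -0.083, -0.0], [-0.083, 0.997, 0.0], [0.0, 0.0, -1.0]]
contact_force: [0.2, 0.3, 0.7]
width: 0.5
grip_force: 0.0
time: 17.75
tcp_pos: [490.1, -158.9, 225.4]
ee_rot: [[-0.997, -0.082, 0.001], [-0.082, 0.997, -0.0], [-0.001, -0.001, -1.0]]
contact_force: [1.1, 0.1, 0.5]
width: 0.502
grip_force: 0.0
round_grip [(array([254.5, 269. ]), 0.66, array([ 610.8, -149.6,   50.5]))]
round_plate [(array([254.4, 297.7]), 0.77, array([ 669.9, -144.9,   26. ])), (array([256.3, 294.9]), 0.71, array([ 665.2, -142.7,   26. ]))]
slot_right_low [(array([256. , 295.1]), 0.81, array([ 665.6, -143.1,   26. ]))]
disc_high_centre [(array([255.7, 309.3]), 0.97, array([ 666.6, -143.5,   54. ])), (array([491., 115.]), 0.86, array([406.2,  87.8,  54. ])), (array([330.6,  68.3]), 0.6, array([378.9, -92.8,  54. ]))]
```

View pics/fin.png

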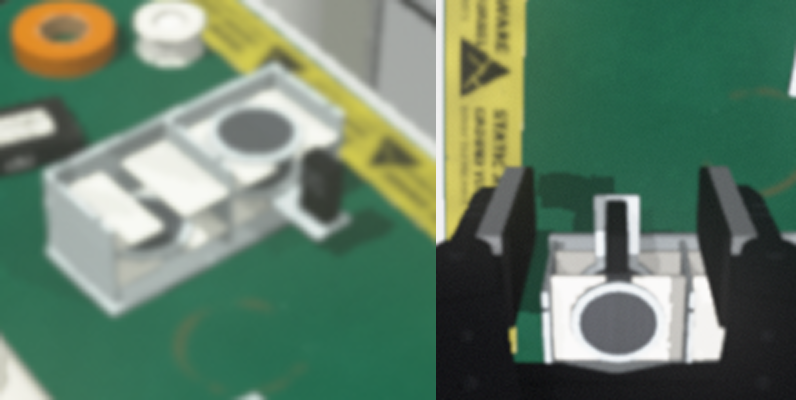

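The final picture shows the carrier level in the lower right slot, with its grip upright outside the front, the upper disc undisturbed above it, and the gripper clear.

```bash
python3 -c "from plant import *; print(sign_off())"
```

```text
the job is handed in; nothing more can be done
None
```

The round carrier is in the free lower slot (right bay), backed off about 2 mm after touching the back wall, flat on the ledges with its grip outside in front. It is released and the job was handed in at about 18 s.

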